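# Release the soap dispenser's cover with its key pin

## Task

Open the soap dispenser for a refill: take its key pin out of the barrel on the side, put it down through the small hole in the top and press the hidden spring catch gently, only until the cover springs ajar, without forcing it against its stop. Then swing the front cover all the way down until it stops, and leave the key standing fully home in its barrel again. Leave the tumbler, the mug and the tin alone.

Things in the scene. Friction and masses are not known exactly. Their poses are not given: they have to be found in the camera images.
- dispenser: White soap dispenser fixed on the worktop: case 105 x 110 mm (x, y), 75 to 190 mm high, on a column over a drip tray. Origin: centre of its foot, on the worktop; z up, x front to back (its cover faces the robot, at -x), y left. Only the key's grip and the 1 mm raised hole plate stand above z 190. Treat it gently: over 25 N on any part of it, by key or fingers, is forcing it.
- key_hole (a point): Mouth centre of the small hole in the grey plate on the case: 10.5 mm across, 1.5 mm chamfer, vertical, 13 mm deep, mouth at z 191 mm. In it, unmeasured, is the catch's push pad: 7 to 21 mm below the mouth, different each time. It resists with 4 N plus 0.8 N per mm, frees the cover after 4 to 5.5 mm of travel and hits a hard stop at 6 mm; over 15 N in the hole strains it. Axes as dispenser.
- barrel_mouth (a point): Centre of the upper rim of the key barrel, a grey upright tube on the dispenser's right flank (-y side): 23 mm outside, 11 mm bore, 40 mm long, open below, rim at z 190 mm, level with the case top. The key stands in it, the shoulder of its grip resting on the rim. Axes as dispenser.
- key: Loose key pin, about 40 g: a steel dowel 8 mm thick and 45 mm long with a tapered tip, under a grey round grip 16 mm thick, 40 mm long, with dark rings. Origin: the tip, on the axis; z from the tip up to the grip (grip from z 45 to 85 mm). Home in its barrel it is upright with its tip 145 mm above the worktop and all of its grip above the rim.
- cover (a joint): Angle (rad) of the front cover, hinged on its lower edge. 0 = shut (0.02 play while latched); about 0.3 = ajar, where a spring throws it when the catch lets go and hinge friction holds it; 1.6 = fully down at its stop. It is damped: about 1 N at the edge draws it slowly; past about 0.8 it sinks to the stop by itself in a few seconds. Draw it with the key or fingers in the gap behind its edge.
- cover_edge (a point): Middle of the cover's upper edge, 112 mm from the hinge, in the middle of the 5 mm panel's thickness; panel 110 mm wide, with a lip 8 mm forward along this edge. z along the cover away from the hinge, y left, x square to it, into the case when shut. At the middle a 14 mm wide hook reaches 18 mm back; a kicker rod sits low on the left: reach in 20 to 40 mm to the right (-y).
- tumbler: Clear drinking glass, 81 mm across, 91 mm high, bystander; origin at the centre of its foot.
- mug: White mug with dark dots and a handle, 82 x 114 mm, 91 mm high, bystander; origin at the centre of its foot.
- bean_tin: Low food tin, 75 mm across, 58 mm high, bystander; origin at the centre of its foot.
- cover_hinge (a point): Middle of the cover's hinge line, fixed on the dispenser (axes as dispenser): 78 mm above the worktop, 48 mm in front of the dispenser's origin, 30 mm in front of the key hole. The line runs along y.

How it is judged (in metres and radians):
On the way, in this order (a step that is already met when the one before it is completed fails the run):
1. the cover springs ajar while the key stands in the key hole (value of joint cover above 0.08 rad and z of key in the frame of key_hole below -0.008 m and horizontal distance between key and key_hole below 0.008 m), for 0.1 s.
2. the cover is swung fully down (value of joint cover above 1.45 rad), for 0.2 s.
At the end, for the whole second after the job is handed in: The cover is fully down (over 1.45 rad), and the key stands at rest, upright within 0.08 rad, in its barrel with the shoulder of its grip on the rim (tip within 6 mm of the barrel's axis and within 5 mm of its starting height) (value of joint cover above 1.45 rad and z of key in the frame of dispenser between 0.14 and 0.15 m and horizontal distance between key and barrel_mouth below 0.006 m and angle between key's own z axis and vertical below 0.08 rad and linear speed of key below 0.02 m/s); the robot touches nothing.
It fails at once if the catch is strained: more than 15 N between the key and the dispenser while the key is in the key hole (contact force between key and dispenser above 15 N and z of key in the frame of key_hole below -0.005 m and horizontal distance between key and key_hole below 0.008 m).
It fails at once if the key is forced: more than 25 N between the key and the dispenser (contact force between key and dispenser above 25 N).
It fails at once if the fingers push or pull the dispenser or its cover with more than 25 N (contact force between the fingers and dispenser above 25 N).
It fails at once if the tumbler, the mug or the tin is moved by more than 30 mm (distance of any of tumbler, mug, bean_tin from where it was at the start of the episode above 0.03 m).
It also fails if it takes over 62 s, if anything falls off the work surface, if the arm or the gripper's body presses on something with over 40 N, if the wrist force passes 120 N, or if a joint passes its speed limit or range.

## Robot

A 6-joint arm with a two-finger parallel gripper is mounted at the origin on a cart in front of the work surface, level with it; the furniture and walls round the work are solid. World frame = base frame: x ahead of the robot, y to its left, z up, the work surface at z = 0. Lengths are in mm, angles in rad, forces in N, time in s.
With the tool pointing down it reaches from about 350 to 1000 mm from the base axis. Payload 7.1 kg.
Tool frame: the origin (TCP) lies midway between the tips of the shut fingers; the grasp point (between the pads) lies 19 mm behind it; z points along the fingers, y is the line along which they close (so a half turn about z gives the same grasp; the last joint's range is limited). The gripper opens to 85 mm and grips with 20 to 120 N. Pads are 22 mm wide; open, the fingers measure 114 mm over their backs; the gripper's body (76 mm by 85 mm) begins 54 mm behind the grasp point. The pads swing forward as they close: fully open they stand 13 mm farther back than shut.
Start: joints at [1.127, 0.423, 1.63, -0, 1.089, -0.019], TCP at [257.554, 569.448, 208.819] pointing down, gripper open.
Joint ranges: [-3, 3], [-0.9, 2.11], [0.09, 2.58], [-1.31, 4.45], [0.11, 2.69], [-2.54, 2.54]. Speed limits (rad/s): [2.39, 2.39, 3.01, 3.14, 3.14, 3.14].

## Interface

Orientations are given as a 3x3 rotation matrix whose columns are the frame's x, y, z axes.
In Python, from plant import observe, cams, env gives the robot as it stands.
- The arm moves only by the tool move_arm, never from a script. Its argument "steps" is text: rows parted by semicolons, each of 4 numbers parted by spaces: the shift along the world's x, y, z in cm, then the turn about the world's z in rad. A call has 1 to 20 rows; each row shifts and turns the commanded pose from where the row before left it; what a row does not reach is not made up. A row lasts 1/8 s, in which the tool goes at most 62.5 mm and 10.7 degrees, less where a joint would pass 70% of its speed; a pose out of reach is approached as far as the arm can. A call with a gripper value outside its range is refused whole. "hand" is the gripper's target within -1 to 1 (fully open at 1, half-way at 0, shut at -1), set as the call begins (left out, the last holds). The fingers move at their own pace and stop on an object; "grip_force" is the grip in N (left out, the last holds). Time passes only in rows, so rows that do not move let the fingers close. It gives the time, the measured TCP pose, the force, the opening and the grip force at its end, in the units of the state.
- observe(): the state, without advancing time (a new reading comes with each control period).
- cams.snapshot(name): name is "scene" or "top" or "wrist"; returns a dict with "pixels" (384x512x3 uint8, blue, green, red), "fx", "fy", "cx", "cy" (pixels), "cam_to_world" (4x4, takes a point from camera to world coordinates); the wrist camera has in their place "tool_from_camera" (4x4, takes a point from camera to tool coordinates, whose origin is the TCP and whose axes are the flange's). Camera axes: x right, y down, z forward; pixel columns grow to the right and rows downward; lengths in mm; the calibration is good to about 2 mm. A picture is of the moment at which its call begins: read the wrist's pose just before it. There is no depth.
- env.job_done(): hands the job in; it is judged then, once.
The state is a dict: "t": time; "joints": joint angles; "dq": joint speeds; "tau": joint torques, N m; "tcp_pos": TCP position; "tcp_rot": TCP orientation; "ft_force": force on the tool from outside, world axes, zero at the start; "moment": the same for the moment, N m; "gripper_width": finger opening in mm; "grip_force": force on a finger pad.
Only numpy, scipy, OpenCV 4.12 (cv2) and the standard library are available. Lean on these libraries where they do the work, as an engineer would, in place of code of your own. Each camera call takes 0.05 s, during which the arm holds its last target. There are 200 camera calls.

## Working session

There is one attempt and no reset: what is moved stays moved. The work goes in short steps, Python scripts to look and compute and a tool call to move; the robot and the scene stay as the last step left them, time stands still between calls to the robot, and variables do not carry over. Pictures are saved under pics/ and viewed, at most 10 in all, crops included, and the job is handed in when it is done.

Besides the shell and the picture viewer there is one more tool, called after "Call:" in YAML: its name, and indented under it one key for each argument. move_arm: Moves the arm, as the interface text tells. Its arguments: {"type":"object","properties":{"steps":{"type":"string"},"hand":{"type":"number"},"grip_force":{"type":"number"}},"required":["steps"]}

```bash
mkdir -p pics; ls; cat > h.py <<'E'
from plant import observe,cams,env
import numpy as np,cv2
def snap(n):
    o=observe(); s=cams.snapshot(n); 
    if 'cam_to_world' in s: T=np.array(s['cam_to_world'])
    else:
        W=np.eye(4);W[:3,:3]=np.array(o['tcp_rot']).reshape(3,3);W[:3,3]=o['tcp_pos'];T=W@np.array(s['tool_from_camera'])
    return np.array(s['pixels']),np.array([[s['fx'],0,s['cx']],[0,s['fy'],s['cy']],[0,0,1.]]),T
def ray(K,T,u,v):
    d=T[:3,:3]@np.linalg.inv(K)@[u,v,1.]; return T[:3,3],d/np.linalg.norm(d)
def atz(K,T,u,v,z):
    o,d=ray(K,T,u,v); return o+d*(z-o[2])/d[2]
def proj(K,T,p):
    q=K@(np.linalg.inv(T)@[*p,1])[:3]; return q[:2]/q[2]
E
python3 - <<'E'
from h import *
a=[snap(n) for n in('scene','top')]
np.savez('c.npz',sK=a[0][1],sT=a[0][2],tK=a[1][1],tT=a[1][2])
for x,n in zip(a,('scene','top')): cv2.imwrite(f'pics/{n}.png',x[0])
cv2.imwrite('pics/both.png',cv2.resize(np.vstack([a[0][0],a[1][0]]),None,fx=.78,fy=.78))
for x in a: print(x[1],x[2].round(3))
o=observe();print(o)
E
```

```text
pics
[[412.85050636   0.         263.32849288]
 [  0.         412.85050636 186.37056381]
 [  0.           0.           1.        ]] [[ 5.12000e-01 -3.38000e-01  7.90000e-01 -5.51526e+02]
 [-8.59000e-01 -2.04000e-01  4.69000e-01 -5.68986e+02]
 [ 3.00000e-03 -9.19000e-01 -3.95000e-01  6.64916e+02]
 [ 0.00000e+00  0.00000e+00  0.00000e+00  1.00000e+00]]
[[468.92183153   0.         253.05404517]
 [  0.         468.92183153 190.2227317 ]
 [  0.           0.           1.        ]] [[ 1.400000e-02 -9.980000e-01  6.400000e-02  4.078870e+02]
 [-1.000000e+00 -1.500000e-02 -8.000000e-03  6.563200e+01]
 [ 9.000000e-03 -6.400000e-02 -9.980000e-01  1.403648e+03]
 [ 0.000000e+00  0.000000e+00  0.000000e+00  1.000000e+00]]
{'t': 0.1, 'joints': array([ 1.12701489e+00,  4.23765128e-01,  1.63062296e+00,  5.23977340e-06,
        1.08862751e+00, -1.89942176e-02]), 'dq': array([ 0.00206218, -0.00085249, -0.0015722 ,  0.00100078,  0.00076081,
        0.00063624]), 'tau': array([ 5.45910352e-04, -5.58426297e+01, -2.82445246e+01,  5.45678105e-06,
        2.91272707e-03,  7.22696740e-06]), 'tcp_pos': array([257.31912365, 568.97851278, 208.1193295 ]), 'tcp_rot': array([[-9.11125435e-01,  4.12128698e-01, -6.15145857e-04],
       [ 4.12129156e-01,  9.11124532e-01, -1.28311921e-03],
       [ 3.16642323e-05, -1.42260209e-03, -9.99998988e-01]]), 'ft_force': array([ 1.07524421,  0.5303316 , -0.37238096]), 'moment': array([ 0.02611267,  0.06676931, -0.03548254]), 'grip_force': 0.0, 'gripper_width': 84.94991177195054}
```

View pics/scene.png

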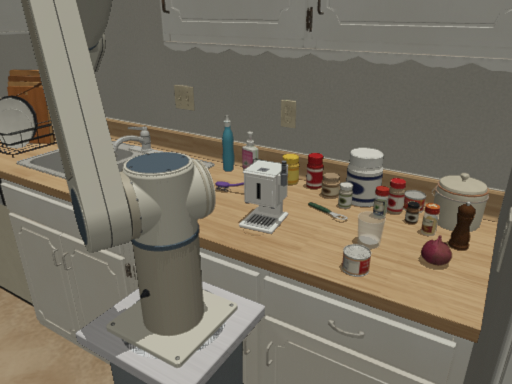

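View pics/top.png

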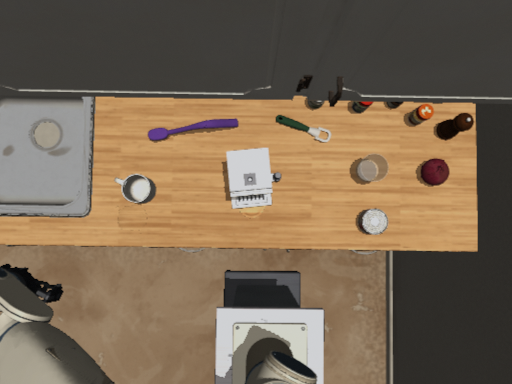

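The scene view shows the dispenser at about (265,190) with the key on its right flank. In the top view the hole plate is near (250,179) and the key near (277,177). The mug, tumbler and tin are well away from it. I'll enlarge the top view.

```bash
python3 - <<'E'
from h import *
a=cv2.imread('pics/top.png')[140:215,215:295]
b=cv2.imread('pics/scene.png')[150:240,225:310]
f=lambda x,k:cv2.resize(x,None,fx=k,fy=k,interpolation=cv2.INTER_CUBIC)
A=f(a,5);B=f(b,4.1667)
B=cv2.resize(B,(int(B.shape[1]),375))
cv2.imwrite('pics/crop.png',np.hstack([A,B])); print(A.shape,B.shape)
E
```

```text
(375, 400, 3) (375, 354, 3)
```

View pics/crop.png

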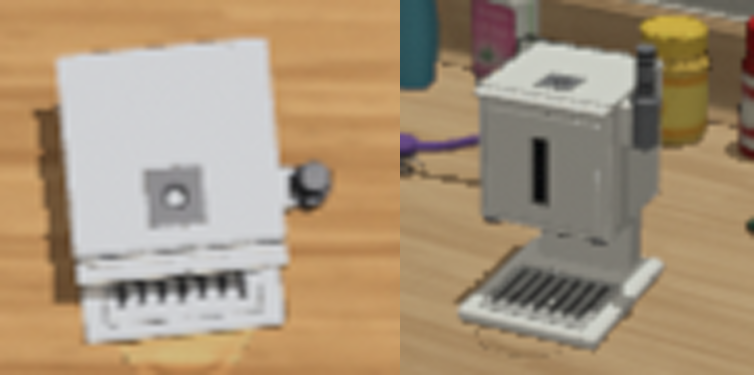

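The crop shows the hole centre at crop (176,196), which is top pixel about (249.8,178.8). The key's grip top is at crop (315,180), and the case is yawed slightly. Next I'll compute positions.

```bash
python3 - <<'E'
from h import *
c=np.load('c.npz');K,T=c['tK'],c['tT']
P=lambda x,y,z:atz(K,T,215+(x+.5)/5-.5,140+(y+.5)/5-.5,z)
print('hole',P(175.5,196.5,191)); 
cs=[P(57,58,190),P(268,40,190),P(285,249,190),P(78,262,190)]
for p in cs: print(p)
for a,b in((0,1),(3,2)):
  d=cs[a]-cs[b];print('yaw',np.arctan2(-d[0],d[1]),np.linalg.norm(d))
d=cs[0]-cs[3];print(np.arctan2(d[1],d[0]))
d=cs[1]-cs[2];print(np.arctan2(d[1],d[0]))
print('key top',P(316,179,230),'z190',P(302,190,190))
Ks,Ts=c['sK'],c['sT']
S=lambda x,y,z:atz(Ks,Ts,225+(x-400+.5)/4.1667-.5,150+(y+.5)/4.1667-.5,z)
print('scene hole',S(561,80,191),'keytop',S(647,48,230))
E
```

```text
hole [514.77085283  65.49106252 191.        ]
[586.36500168 128.31992121 190.        ]
[597.54636827  18.43801634 190.        ]
[488.37872393   8.26980034 190.        ]
[480.02443735 115.51966497 190.        ]
yaw 0.10140897529525028 110.44933670373013
yaw 0.07773856606850221 107.57475339532779
0.11979405174866864
0.09287516382320399
key top [521.23154432  -5.01462027 230.        ] z190 [ 5.19243196e+02 -2.05466671e-01  1.90000000e+02]
scene hole [520.47665941  68.31942381 191.        ] keytop [523.29368018  -4.69846408 230.        ]
```

Call:
move_arm:
  steps: "0.5 -4 1.5 -0.075;1.75 -4 1.5 -0.075;1.75 -4 1.5 -0.075;1.75 -4 1.5 -0.075;1.75 -4 1.5 -0.075;1.75 -4 1 -0.075;1.75 -4 1 -0.075;1.75 -4 1 -0.075;1.75 -4 1 -0.075;1.75 -4 0 -0.075;1.75 -4 0 -0.075;1.75 -4 0 -0.075;1.75 -4 0 -0.075;1.75 -4 0 -0.075;0 0 0 0;0 0 0 0;0 0 0 0"
  hand: 0.2

```text
t: 2.22
tcp_pos: [489.6, 10.3, 323.7]
tcp_rot: [[-0.097, 0.995, -0.0], [0.995, 0.097, 0.0], [0.0, -0.0, -1.0]]
ft_force: [-0.5, -0.1, -0.1]
gripper_width: 51.4
grip_force: 0.0
```

```bash
python3 - <<'E'
from h import *
a,K,T=snap('wrist'); np.savez('w1.npz',K=K,T=T); cv2.imwrite('pics/w1.png',a); print(T.round(3))
for n,p in (('hole',(516,66.5,191)),('keytop',(522,-4,230)),('rim',(522,-4,190))): print(n,proj(K,T,p))
E
```

```text
[[ 9.95000e-01  9.30000e-02  3.10000e-02  4.82144e+02]
 [ 9.80000e-02 -9.44000e-01 -3.14000e-01  9.06530e+01]
 [-0.00000e+00  3.16000e-01 -9.49000e-01  4.88769e+02]
 [ 0.00000e+00  0.00000e+00  0.00000e+00  1.00000e+00]]
hole [287.50766559 127.66684483]
keytop [288.12320209 201.67752597]
rim [284.55358328 189.52779313]
```

View pics/w1.png

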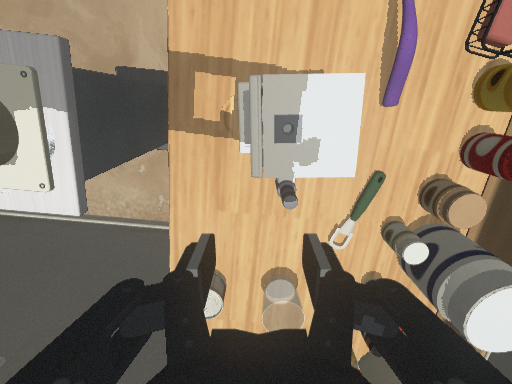

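The wrist view shows the hole at about (288,128) and the key top at about (290,200), within 2 px of where I predicted. I'll enlarge the key and hole to refine both.

```bash
python3 - <<'E'
from h import *
a=cv2.imread('pics/w1.png')[105:217,240:340]
cv2.imwrite('pics/w1c.png',cv2.resize(a,None,fx=5,fy=5,interpolation=cv2.INTER_CUBIC))
E
```

```text
(no output)
```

View pics/w1c.png

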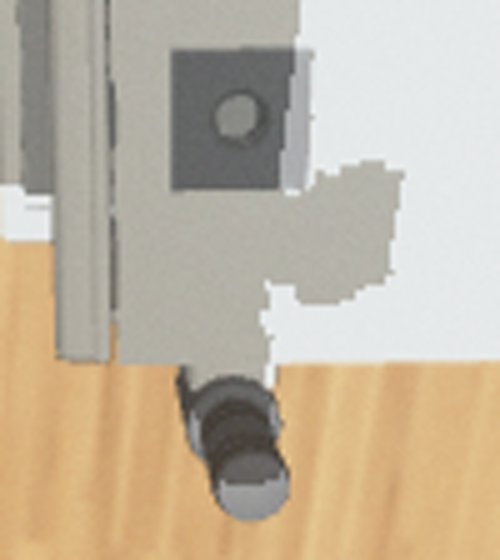

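The hole is at crop (241,116) and the key's top disc is centred at crop (252,483).

```bash
python3 - <<'E'
from h import *
c=np.load('w1.npz');K,T=c['K'],c['T']
P=lambda x,y,z:atz(K,T,240+(x+.5)/5-.5,105+(y+.5)/5-.5,z)
print('hole',P(241,116,191),'key',P(252,483,230)); print('plate',P(242.5,120,191),'rimR',P(237,398,190),'cover edge',P(57,357,190),P(57,80,190))
o=observe();print(o['tcp_pos'],o['ft_force'])
E
```

```text
hole [516.33327535  66.39131884 191.        ] key [523.84776148  -3.29154024 230.        ]
plate [516.76854909  65.58302217 191.        ] rimR [523.9893098    2.73503728 190.        ] cover edge [481.53463091   8.44939365 190.        ] [476.02282533  69.94265909 190.        ]
[489.66697395  10.33236165 323.78489859] [ 0.36347199 -0.13250795  0.25631676]
```

Call:
move_arm:
  steps: "1 -0.4 -2 0;1.3 -0.5 -3 0;1 -0.4 -3 0;0 0 -2.5 0;0 0 -1.4 0;0 0 -0.5 0;0 0 0 0;0 0 0 0"
  hand: 0.2

```text
t: 3.28
tcp_pos: [523.7, -3.5, 200.8]
tcp_rot: [[-0.096, 0.995, 0.002], [0.995, 0.096, -0.0], [-0.0, 0.002, -1.0]]
ft_force: [0.0, 0.2, 0.3]
gripper_width: 51.2
grip_force: 0.0
```

```bash
python3 - <<'E'
from h import *
a,K,T=snap('wrist'); cv2.imwrite('pics/w2.png',a)
print(observe()['tcp_pos'],proj(K,T,(523,-3.5,230)))
E
```

```text
[523.6279744   -3.52096258 200.73507715] [256.69041847 249.34450066]
```

View pics/w2.png

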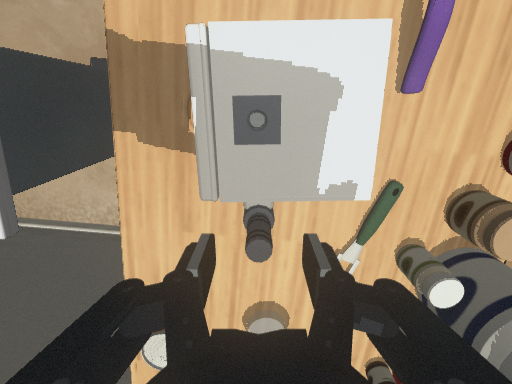

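The key top at (259,248) lies midway between the fingers at about 258.5, so I can close. The hole is at (258,120).

Call:
move_arm:
  steps: "0 0 0 0;0 0 0 0;0 0 0 0;0 0 0 0;0 0 0 0;0 0 0 0;0 0 0 0;0 0 0 0"
  hand: -1
  grip_force: 20

```text
t: 4.32
tcp_pos: [523.3, -3.5, 200.0]
tcp_rot: [[-0.096, 0.995, 0.001], [0.995, 0.096, -0.0], [-0.0, 0.001, -1.0]]
ft_force: [1.0, 0.4, 4.8]
gripper_width: 14.2
grip_force: 19.8
```

```bash
python3 - <<'E'
from h import *
a,K,T=snap('wrist')
p=atz(K,T,258,120,191);print(p, atz(K,T,259,248,230))
E
```

```text
[516.71021558  65.59009172 191.        ] [523.86128289  -2.12862453 230.        ]
```

Call:
move_arm:
  steps: "0 0 0.3 0;0 0 0.7 0;0 0 1.0 0;0 0 1.5 0;0 0 1.5 0;0 0 1 0;0 0 0 0;0 0 0 0"

```text
t: 5.38
tcp_pos: [522.7, -3.5, 259.5]
tcp_rot: [[-0.096, 0.995, -0.001], [0.995, 0.096, -0.0], [0.0, -0.001, -1.0]]
ft_force: [-0.2, 1.2, -0.5]
gripper_width: 14.1
grip_force: 19.5
```

Call:
move_arm:
  steps: "0 0 0 0;0 0 0 0;0 0 0 0"
  grip_force: 60

```text
t: 5.75
tcp_pos: [523.0, -3.5, 259.6]
tcp_rot: [[-0.096, 0.995, -0.0], [0.995, 0.096, 0.0], [0.0, -0.0, -1.0]]
ft_force: [0.2, -0.2, -0.4]
gripper_width: 11.5
grip_force: 58.6
```

```bash
python3 - <<'E'
from h import *
a,K,T=snap('wrist'); np.savez('w3.npz',K=K,T=T)
s,K2,T2=snap('scene')
A=a[60:340,120:400]; B=cv2.resize(s[130:220,225:315],None,fx=4,fy=4,interpolation=cv2.INTER_CUBIC)
A=cv2.resize(A,(360,360))
cv2.imwrite('pics/w3.png',np.hstack([A,B]))
o=observe();print(o['tcp_pos'],o['ft_force'],o['gripper_width'])
for z in (145+60,):
  print(proj(K,T,(523.3,-3.5,z)),proj(K2,T2,(523.3,-3.5,z)),proj(K2,T2,(523.3,-3.5,z+85)))
E
```

```text
[523.01477483  -3.54098119 259.70270773] [ 0.49839392 -0.56038417  0.2377132 ] 11.921207180689793
[258.39653243 198.91763433] [283.38670237 168.58246003] [283.99023268 142.56763497]
```

View pics/w3.png

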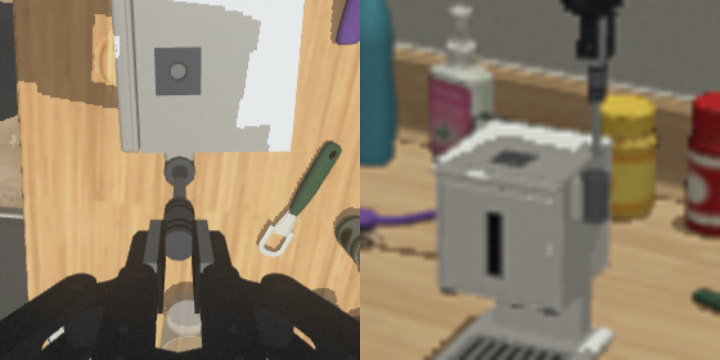

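Call:
move_arm:
  steps: "-0.07 0.4 0 0;-0.1 1 0 0;-0.15 1.5 0 0;-0.15 1.5 0 0;-0.15 1.5 0 0;-0.1 0.97 0 0;0 0 -0.4 0;0 0 0 0;0 0 0 0;0 0 0 0"

```text
t: 7.1
tcp_pos: [516.0, 64.8, 255.9]
tcp_rot: [[-0.095, 0.995, 0.0], [0.995, 0.095, -0.0], [-0.0, 0.0, -1.0]]
ft_force: [-1.5, -0.4, -0.7]
gripper_width: 11.9
grip_force: 58.6
```

```bash
python3 - <<'E'
from h import *
a,K,T=snap('wrist'); np.savez('w4.npz',K=K,T=T); cv2.imwrite('pics/w4r.png',a)
s,K2,T2=snap('scene'); cv2.imwrite('pics/s4r.png',s)
u,v=map(int,proj(K,T,(516,66,195)));print(u,v)
A=cv2.resize(a[v-50:v+50,u-40:u+40],None,fx=5,fy=5,interpolation=cv2.INTER_CUBIC)
u2,v2=map(int,proj(K2,T2,(516,66,205)));print(u2,v2)
B=cv2.resize(s[v2-25:v2+25,u2-16:u2+16],None,fx=10,fy=10,interpolation=cv2.INTER_CUBIC)
cv2.imwrite('pics/w4.png',np.hstack([A,B]))
o=observe();print(o['tcp_pos'],o['ft_force'])
E
```

```text
258 195
263 165
[515.95174517  64.88814436 255.89668865] [-0.03623106 -0.61127371  0.30078279]
```

View pics/w4.png

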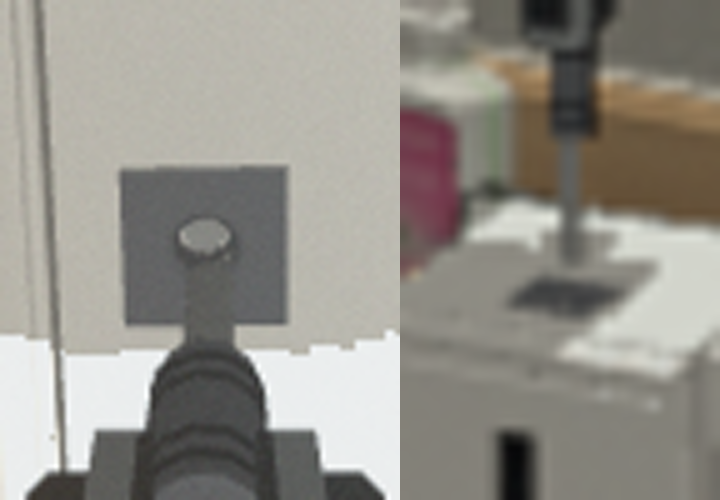

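The key tip is at about crop (210,260) and the plate and hole centre at (205.5,244). I'll compute the alignment from these.

```bash
python3 - <<'E'
from h import *
c=np.load('w4.npz');K,T=c['K'],c['T']
cr=lambda p:(proj(K,T,p)-[218,145]+.5)*5-.5
print(cr((515.9,65.5,201)),cr((515.9,65.5,191)),cr((515.9,66.5,191)),cr((516.9,65.5,191)))
g=lambda x,y:(218+(x+.5)/5-.5,145+(y+.5)/5-.5)
print('hole',atz(K,T,*g(205.5,244),191),'tip',atz(K,T,*g(210,260),201),'shoulder',atz(K,T,*g(209,348),246))
E
```

```text
[202.0400529  267.22684775] [202.12211174 248.29870796] [202.65073159 243.09340019] [207.62604904 248.79969605]
hole [516.4288796   66.37699295 191.        ] tip [517.14717633  66.96007733 201.        ] shoulder [516.53675623  69.8453217  246.        ]
```

Call:
move_arm:
  steps: "-0.06 0.03 0 0;0 0 -0.3 0;0 0 -0.3 0;0 0 -0.2 0;0 0 -0.2 0;0 0 -0.2 0;0 0 -0.1 0;0 0 0 0"

```text
t: 8.2
tcp_pos: [515.2, 65.4, 242.8]
tcp_rot: [[-0.096, 0.995, -0.0], [0.995, 0.096, -0.0], [-0.0, -0.0, -1.0]]
ft_force: [0.4, 0.8, 0.5]
gripper_width: 11.7
grip_force: 58.6
```

Call:
move_arm:
  steps: "0 0 -0.1 0;0 0 -0.1 0;0 0 0 0"

```text
t: 8.57
tcp_pos: [515.2, 65.4, 240.7]
tcp_rot: [[-0.096, 0.995, -0.0], [0.995, 0.096, -0.0], [-0.0, -0.0, -1.0]]
ft_force: [-0.7, 0.4, -0.3]
gripper_width: 12.2
grip_force: 58.6
```

Call:
move_arm:
  steps: "0 0 -0.1 0;0 0 0 0;0 0 0 0"

```text
t: 8.95
tcp_pos: [515.3, 65.5, 239.8]
tcp_rot: [[-0.096, 0.995, 0.0], [0.995, 0.096, -0.0], [-0.0, 0.0, -1.0]]
ft_force: [1.5, 0.3, 0.9]
gripper_width: 12.1
grip_force: 58.6
```

Call:
move_arm:
  steps: "0 0 -0.1 0;0 0 0 0;0 0 0 0"

```text
t: 9.32
tcp_pos: [515.2, 65.4, 238.8]
tcp_rot: [[-0.096, 0.995, -0.0], [0.995, 0.096, -0.0], [-0.0, -0.0, -1.0]]
ft_force: [0.3, -0.1, -0.3]
gripper_width: 12.2
grip_force: 58.6
```

Call:
move_arm:
  steps: "0 0 -0.1 0;0 0 0 0;0 0 0 0"

```text
t: 9.7
tcp_pos: [515.3, 65.5, 237.8]
tcp_rot: [[-0.096, 0.995, -0.0], [0.995, 0.096, 0.0], [0.0, -0.0, -1.0]]
ft_force: [0.2, -0.4, -0.3]
gripper_width: 12.2
grip_force: 58.6
```

Call:
move_arm:
  steps: "0 0 -0.1 0;0 0 0 0;0 0 0 0"

```text
t: 10.07
tcp_pos: [515.3, 65.4, 236.8]
tcp_rot: [[-0.096, 0.995, -0.0], [0.995, 0.096, -0.0], [-0.0, -0.0, -1.0]]
ft_force: [-0.3, -0.7, 0.3]
gripper_width: 11.9
grip_force: 58.6
```

Call:
move_arm:
  steps: "0 0 -0.1 0;0 0 0 0;0 0 0 0"

```text
t: 10.45
tcp_pos: [515.3, 65.4, 235.8]
tcp_rot: [[-0.096, 0.995, -0.0], [0.995, 0.096, -0.0], [-0.0, -0.0, -1.0]]
ft_force: [0.5, -0.5, 0.3]
gripper_width: 12.0
grip_force: 58.6
```

Call:
move_arm:
  steps: "0 0 -0.1 0;0 0 0 0;0 0 0 0"

```text
t: 10.82
tcp_pos: [515.4, 65.5, 235.0]
tcp_rot: [[-0.096, 0.995, 0.0], [0.995, 0.096, 0.0], [0.0, 0.0, -1.0]]
ft_force: [0.5, 0.6, 1.1]
gripper_width: 12.2
grip_force: 58.8
```

Call:
move_arm:
  steps: "0 0 -0.1 0;0 0 0 0;0 0 0 0"

```text
t: 11.2
tcp_pos: [515.5, 65.5, 234.1]
tcp_rot: [[-0.096, 0.995, 0.001], [0.995, 0.096, 0.0], [0.0, 0.001, -1.0]]
ft_force: [-1.5, -0.5, 5.6]
gripper_width: 11.7
grip_force: 59.2
```

```bash
cat > chk.py <<'E'
from h import *
import sys
s,_,_=snap('scene'); r=cv2.imread('pics/s4r.png')
d=cv2.absdiff(s,r)[175:240,225:290]; print(observe()['tcp_pos'],(d.max(2)>25).sum())
E
python3 chk.py
```

```text
[515.48591393  65.46883974 234.06737649] 35
```

Call:
move_arm:
  steps: "0 0 -0.1 0;0 0 0 0;0 0 0 0"

```text
t: 11.62
tcp_pos: [515.4, 65.5, 233.0]
tcp_rot: [[-0.096, 0.995, 0.0], [0.995, 0.096, 0.0], [0.0, 0.0, -1.0]]
ft_force: [-1.0, -0.8, 5.1]
gripper_width: 12.2
grip_force: 59.2
```

Call:
move_arm:
  steps: "0 0 -0.1 0;0 0 0 0;0 0 0 0"

```text
t: 12.0
tcp_pos: [515.5, 65.5, 232.1]
tcp_rot: [[-0.096, 0.995, 0.001], [0.995, 0.096, 0.0], [-0.0, 0.001, -1.0]]
ft_force: [-0.2, 0.7, 4.7]
gripper_width: 12.0
grip_force: 59.3
```

```bash
python3 chk.py
```

```text
[515.4950367   65.46956393 232.06787756] 37
```

Call:
move_arm:
  steps: "0 0 -0.1 0;0 0 0 0;0 0 0 0"

```text
t: 12.42
tcp_pos: [515.6, 65.5, 231.2]
tcp_rot: [[-0.096, 0.995, 0.001], [0.995, 0.096, 0.0], [0.0, 0.001, -1.0]]
ft_force: [0.5, -0.4, 6.0]
gripper_width: 12.3
grip_force: 59.4
```

```bash
python3 chk.py
```

```text
[515.57076288  65.47959318 231.17126986] 37
```

Call:
move_arm:
  steps: "0 0 -0.05 0;0 0 0 0;0 0 0 0"

```text
t: 12.85
tcp_pos: [515.6, 65.5, 230.8]
tcp_rot: [[-0.096, 0.995, 0.001], [0.995, 0.096, 0.0], [-0.0, 0.001, -1.0]]
ft_force: [-0.1, -0.1, 6.7]
gripper_width: 11.9
grip_force: 59.5
```

```bash
python3 chk.py
```

```text
[515.62550954  65.48691377 230.77070935] 38
```

Call:
move_arm:
  steps: "0 0 -0.05 0;0 0 0 0;0 0 0 0"

```text
t: 13.28
tcp_pos: [515.7, 65.5, 230.3]
tcp_rot: [[-0.096, 0.995, 0.001], [0.995, 0.096, 0.0], [0.0, 0.001, -1.0]]
ft_force: [-0.7, 0.1, 6.9]
gripper_width: 12.0
grip_force: 59.5
```

```bash
python3 chk.py
```

```text
[515.67054786  65.50889692 230.3352776 ] 39
```

Call:
move_arm:
  steps: "0 0 -0.03 0;0 0 0 0;0 0 0 0"

```text
t: 13.7
tcp_pos: [515.7, 65.5, 230.0]
tcp_rot: [[-0.096, 0.995, 0.001], [0.995, 0.096, 0.0], [0.0, 0.001, -1.0]]
ft_force: [-0.4, 0.1, 6.9]
gripper_width: 12.1
grip_force: 59.4
```

```bash
python3 chk.py
```

```text
[515.69766404  65.51057164 230.02084482] 443
```

The cover sprang ajar at about 7 N. I'll lift the key clear and look.

Call:
move_arm:
  steps: "0 0 0 0;0 0 0.2 0;0 0 0.6 0;0 0 1 0;0 0 1.2 0;0 0 1 0;-0.7 -0.5 0 0;-1.4 -1.2 0 0;-1.4 -1.2 0 0;-0.6 -0.5 0 0;0 0 0 0;0 0 0 0"

```text
t: 15.25
tcp_pos: [474.6, 31.5, 269.6]
tcp_rot: [[-0.096, 0.995, 0.001], [0.995, 0.096, 0.0], [0.0, 0.001, -1.0]]
ft_force: [-0.2, -0.2, -0.6]
gripper_width: 11.9
grip_force: 58.6
```

```bash
python3 - <<'E'
from h import *
a,K,T=snap('wrist'); s,_,_=snap('scene')
A=cv2.resize(a[60:340,80:390],(443,400)); B=cv2.resize(s[140:240,220:309],(356,400),interpolation=cv2.INTER_CUBIC)
cv2.imwrite('pics/w5.png',np.hstack([A,B])); o=observe();print(o['tcp_pos'],o['ft_force'],o['t'])
E
```

```text
[474.62602707  31.63524923 269.52562403] [0.21527521 1.19177169 0.05379884] 15.35
```

View pics/w5.png

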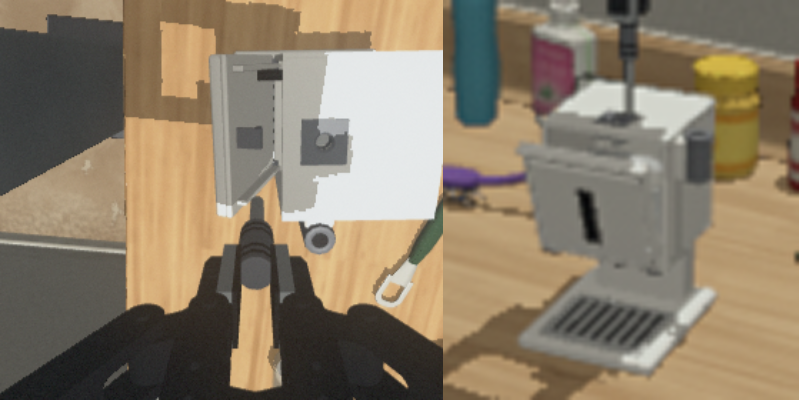

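The cover is ajar and the key sits over the gap, right of the middle hook. I'll lower it in.

Call:
move_arm:
  steps: "0 0 -1 0;0 0 -1.2 0;0 0 -1.2 0;0 0 -1 0;0 0 -0.5 0;-0.25 -0.02 0 0;-0.25 -0.03 0 0;-0.25 -0.02 0 0;-0.25 -0.03 -0.1 0;-0.25 -0.02 -0.1 0;0 0 0 0"

```text
t: 16.73
tcp_pos: [461.5, 30.2, 218.5]
tcp_rot: [[-0.096, 0.995, -0.0], [0.995, 0.096, -0.0], [0.0, -0.0, -1.0]]
ft_force: [-0.4, -0.5, 0.2]
gripper_width: 12.1
grip_force: 58.6
```

Call:
move_arm:
  steps: "-0.3 -0.03 -0.12 0;-0.3 -0.03 -0.12 0;-0.3 -0.03 -0.12 0;-0.3 -0.03 -0.14 0;-0.3 -0.03 -0.2 0;-0.3 -0.03 -0.22 0;-0.3 -0.03 -0.23 0;-0.3 -0.03 -0.25 0;0 0 0 0"

```text
t: 17.85
tcp_pos: [437.3, 27.8, 204.3]
tcp_rot: [[-0.096, 0.995, -0.001], [0.995, 0.096, -0.0], [0.0, -0.001, -1.0]]
ft_force: [-0.7, 0.7, -1.0]
gripper_width: 12.0
grip_force: 58.6
```

Call:
move_arm:
  steps: "-0.3 -0.03 -0.27 0;-0.3 -0.03 -0.3 0;-0.3 -0.03 -0.35 0;-0.3 -0.03 -0.4 0;-0.3 -0.03 -0.4 0;-0.3 -0.03 -0.3 0;-0.3 -0.03 -0.2 0;0 0 0 0;0 0 0 0"

```text
t: 18.98
tcp_pos: [416.9, 25.8, 182.4]
tcp_rot: [[-0.096, 0.995, 0.0], [0.995, 0.096, 0.0], [-0.0, 0.0, -1.0]]
ft_force: [-0.6, -0.5, -0.5]
gripper_width: 12.4
grip_force: 58.6
```

```bash
python3 - <<'E'
from h import *
a,K,T=snap('wrist'); s,_,_=snap('scene')
A=cv2.resize(a[60:340,80:390],(443,400)); B=cv2.resize(s[140:240,220:309],(356,400),interpolation=cv2.INTER_CUBIC)
cv2.imwrite('pics/w6.png',np.hstack([A,B])); o=observe();print(o['tcp_pos'],o['ft_force'],o['t'])
E
```

```text
[416.99959901  25.7474712  182.46474694] [ 0.3984888  -0.1846714   0.22784271] 19.075
```

View pics/w6.png

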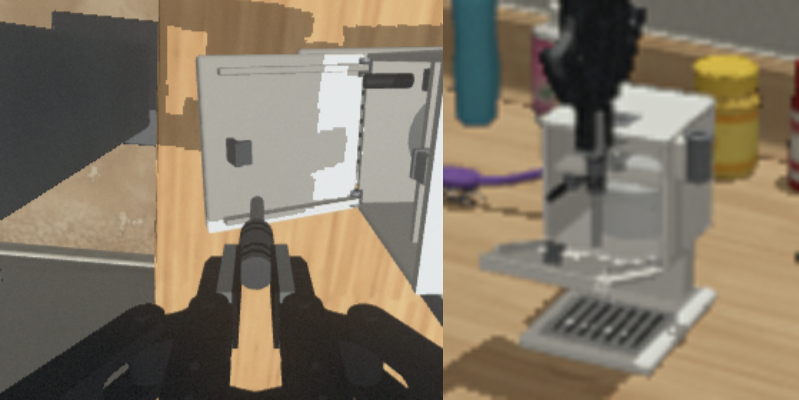

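The cover is swinging down by itself, already past 1 rad, and the key is free of it. I'll take the key back over the barrel.

Call:
move_arm:
  steps: "0 0 1 0;0 0 2 0;0 0 2 0;0 0 2 0;0 0 2 0;1 -0.3 0 0;2 -0.6 0 0;2.5 -0.6 0 0;2.5 -0.7 0 0;1.6 -0.4 0 0;1 -0.3 0 0;0 0 0 0;0 0 0 0;0 0 0 0"

```text
t: 20.82
tcp_pos: [522.2, -3.1, 272.5]
tcp_rot: [[-0.096, 0.995, 0.0], [0.995, 0.096, 0.0], [0.0, 0.0, -1.0]]
ft_force: [-0.5, 0.2, 0.0]
gripper_width: 11.6
grip_force: 58.6
```

```bash
python3 - <<'E'
from h import *
a,K,T=snap('wrist'); s,Ks,Ts=snap('scene'); cv2.imwrite('pics/w7.png',a); cv2.imwrite('pics/s7.png',s)
o=observe();print(o['tcp_pos'],o['ft_force'],o['t'])
# grip dark/dowel + barrel columns: print row profiles around projected tip
x,y,z=o['tcp_pos']
for zz in (z-20,z-40,z-55): print(zz,proj(K,T,(x,y,zz)))
print('rim',proj(K,T,(523.3,-3.5,190)))
g=cv2.cvtColor(a,cv2.COLOR_BGR2GRAY)
for v in range(176,216,4): print(v,g[v,240:280:2])
E
```

```text
[522.43564973  -3.10059589 272.56700168] [-0.172364   -0.69421146  0.58825174] 20.925
252.56700168373635 [258.19096112 215.04957755]
232.56700168373635 [258.21290612 205.20801606]
217.56700168373635 [258.22703153 198.87326681]
rim [259.09805774 189.50964109]
176 [189 178 169 180 189 153 172 172 170 175 175 175 176 178 175 161 176 173
 174 176]
180 [190 178 167 180 188 146 164  91  79  89  99  85  79 107 165 150 177 174
 176 178]
184 [191 172 169 177 191  73  94  97  90  93  95  93  96 100  99  74 176 171
 173 177]
188 [185 171 168 177 158  94  95  92  73  75  72  71  69  94  97  96 175 172
 178 179]
192 [184 167 168 180 186  93  96  90  74  71  72  72  68  92  93  95 172 173
 179 176]
196 [182 166 169 181 186 118  92  98 103  93  89  93  95  94  92 171 171 177
 182 176]
200 [179 171 170 183 182 176 175 168  87  86  89  88 108 178 184 178 171 181
 178 179]
204 [177 170 168 184 180 175 172 173  90  84  86  90 134 182 181 175 172 187
 178 182]
208 [179 170 173 187 175 174 172 176  87  87  88  90 109 182 180 172 176 181
 176 183]
212 [179 174 175 184 173 171 174 152  90  80  88  90 110 179 179 165 174 178
 175 186]
```

Call:
move_arm:
  steps: "0.06 -0.03 -0.5 0;0 0 -0.8 0;0 0 -0.7 0;0 0 -0.3 0;0 0 -0.2 0;0 0 -0.2 0;0 0 0 0"

```text
t: 21.8
tcp_pos: [523.4, -3.6, 245.3]
tcp_rot: [[-0.096, 0.995, -0.0], [0.995, 0.096, -0.0], [-0.0, -0.0, -1.0]]
ft_force: [0.4, -0.7, -0.4]
gripper_width: 12.2
grip_force: 58.6
```

Call:
move_arm:
  steps: "0 0 -0.15 0;0 0 -0.15 0;0 0 0 0"

```text
t: 22.18
tcp_pos: [523.3, -3.6, 242.2]
tcp_rot: [[-0.096, 0.995, -0.0], [0.995, 0.096, 0.0], [0.0, -0.0, -1.0]]
ft_force: [-1.1, 0.3, -1.2]
gripper_width: 11.8
grip_force: 58.6
```

Call:
move_arm:
  steps: "0 0 -0.15 0;0 0 -0.15 0;0 0 0 0"

```text
t: 22.55
tcp_pos: [523.3, -3.6, 239.1]
tcp_rot: [[-0.096, 0.995, -0.0], [0.995, 0.096, 0.0], [0.0, -0.0, -1.0]]
ft_force: [0.9, 1.1, 0.1]
gripper_width: 11.9
grip_force: 58.6
```

Call:
move_arm:
  steps: "0 0 -0.3 0;0 0 -0.4 0;0 0 -0.4 0;0 0 -0.4 0;0 0 0 0"

```text
t: 23.18
tcp_pos: [523.1, -3.5, 223.9]
tcp_rot: [[-0.096, 0.995, -0.001], [0.995, 0.096, 0.0], [0.0, -0.001, -1.0]]
ft_force: [0.3, 0.3, -0.7]
gripper_width: 11.9
grip_force: 58.6
```

Call:
move_arm:
  steps: "0 0 -0.4 0;0 0 -0.4 0;0 0 -0.4 0;0 0 -0.4 0;0 0 -0.3 0;0 0 0 0"

```text
t: 23.92
tcp_pos: [523.2, -3.6, 205.0]
tcp_rot: [[-0.096, 0.995, -0.001], [0.995, 0.096, 0.0], [0.0, -0.001, -1.0]]
ft_force: [0.1, -0.6, 0.2]
gripper_width: 12.0
grip_force: 58.6
```

Call:
move_arm:
  steps: "0 0 -0.1 0;0 0 0 0;0 0 0 0"

```text
t: 24.3
tcp_pos: [523.4, -3.6, 204.4]
tcp_rot: [[-0.096, 0.995, 0.0], [0.995, 0.096, -0.0], [-0.0, 0.0, -1.0]]
ft_force: [-0.0, -0.5, -0.2]
gripper_width: 12.1
grip_force: 58.6
```

Call:
move_arm:
  steps: "0 0 -0.1 0;0 0 0 0;0 0 0 0"

```text
t: 24.68
tcp_pos: [523.3, -3.5, 203.3]
tcp_rot: [[-0.096, 0.995, -0.0], [0.995, 0.096, -0.0], [-0.0, -0.0, -1.0]]
ft_force: [0.3, 0.1, -0.3]
gripper_width: 12.2
grip_force: 58.6
```

Call:
move_arm:
  steps: "0 0 -0.1 0;0 0 0 0;0 0 0 0"

```text
t: 25.05
tcp_pos: [523.3, -3.6, 202.3]
tcp_rot: [[-0.096, 0.995, -0.0], [0.995, 0.096, -0.0], [-0.0, -0.0, -1.0]]
ft_force: [-0.8, -0.7, -1.4]
gripper_width: 12.4
grip_force: 58.6
```

Call:
move_arm:
  steps: "0 0 -0.1 0;0 0 0 0;0 0 0 0"

```text
t: 25.42
tcp_pos: [523.4, -3.6, 201.3]
tcp_rot: [[-0.096, 0.995, -0.0], [0.995, 0.096, -0.0], [-0.0, -0.0, -1.0]]
ft_force: [0.2, -1.3, -0.2]
gripper_width: 12.0
grip_force: 58.6
```

Call:
move_arm:
  steps: "0 0 -0.1 0;0 0 0 0;0 0 0 0"

```text
t: 25.8
tcp_pos: [523.4, -3.6, 200.4]
tcp_rot: [[-0.096, 0.995, 0.0], [0.995, 0.096, -0.0], [-0.0, 0.0, -1.0]]
ft_force: [0.6, -0.4, 0.3]
gripper_width: 11.9
grip_force: 58.7
```

Call:
move_arm:
  steps: "0 0 0 0;0 0 0 0;0 0 0 0;0 0 0 0;0 0 0 0;0 0 0 0"
  hand: 0.2

```text
t: 26.55
tcp_pos: [523.3, -3.6, 200.3]
tcp_rot: [[-0.096, 0.995, -0.0], [0.995, 0.096, 0.0], [0.0, -0.0, -1.0]]
ft_force: [-0.4, 0.7, -1.2]
gripper_width: 51.4
grip_force: 0.0
```

```bash
python3 - <<'E'
from h import *
a,K,T=snap('wrist'); b=cv2.imread('pics/w2.png')
o=observe();print(o['tcp_pos'],o['ft_force'],o['gripper_width'],o['t'])
t=b[225:265,236:284]
r=cv2.matchTemplate(a[200:290,215:305],t,cv2.TM_CCOEFF_NORMED);_,m,_,l=cv2.minMaxLoc(r);print(m,l[0]+215-236,l[1]+200-225)
E
```

```text
[523.33641702  -3.55600847 200.31558645] [-0.64151112  0.67488862  0.27462342] 51.21455438640925 26.6
0.9879342317581177 1 0
```

Call:
move_arm:
  steps: "0 0 1 0;0 0 2 0;0 0 3 0;0 0 3 0;0 0 3 0;0 0 3 0;0 -2 0 0;0 -4 0 0;0 -4 0 0;0 -4 0 0;0 -2 0 0;0 0 0 0;0 0 0 0;0 0 0 0;0 0 0 0;0 0 0 0"

```text
t: 28.6
tcp_pos: [523.4, -163.1, 350.4]
tcp_rot: [[-0.097, 0.995, 0.0], [0.995, 0.097, 0.0], [0.0, 0.0, -1.0]]
ft_force: [-0.0, -0.1, -1.5]
gripper_width: 51.1
grip_force: 0.0
```

```bash
python3 - <<'E'
from h import *
s1,K,T=snap('top'); cv2.imwrite('pics/t8.png',s1); s,Ks,Ts=snap('scene');
b=cv2.imread('pics/s7.png'); d=cv2.absdiff(s,b).max(2)[190:240,225:290]; print('scene change since t=20.9',(d>25).sum())
ref=cv2.imread('pics/top.png')
h=np.array([516,66]);X=np.array([.9953,.097]);Y=np.array([-.097,.9953])
hinge=h-30*X
for th in (1.2,1.45,1.6):
  for y in(-40,40):
    p=hinge-X*112*np.sin(th)+Y*y; q=(*p,78+112*np.cos(th)); print(th,y,proj(K,T,q).round(1),proj(Ks,Ts,q).round(1))
g=cv2.cvtColor(s1,cv2.COLOR_BGR2GRAY)
for u in (238,262): print('top',u,g[200:245,u])
# barrel/key top patch
t=ref[165:190,268:286]; r=cv2.matchTemplate(s1[158:197,262:292],t,cv2.TM_CCOEFF_NORMED);print(cv2.minMaxLoc(r))
gs=cv2.cvtColor(s,cv2.COLOR_BGR2GRAY)
for u in (240,250): print('scene',u,gs[185:235,u])
E
```

```text
scene change since t=20.9 713
1.2 -40 [268.1 228.4] [256.  208.7]
1.2 40 [238.9 230.9] [232.5 203.7]
1.45 -40 [267.9 230.7] [255.1 217.7]
1.45 40 [239.3 233.1] [231.7 212.5]
1.6 -40 [267.7 230.8] [255.  222.8]
1.6 40 [239.5 233.2] [231.7 217.5]
top 238 [211 210 211 210 210 210 210 211 210 210 210 211 210 210 211 210 210 204
 187 191 177 190 201 194 203 205 210 206 193 192 195 192 210 197 158 153
 149 149 151 155 155 155 145 139 142]
top 262 [211 211 210 210 211 210 210 210 211 210 210 211 211 211 210 211 210 211
 210 210 210 210 211 211 210 210 210 210 211 210 211 185  68  81  99 120
  84  84  82  81  82  83  79  75  77]
(0.04696975648403168, 0.7784383893013, (11, 0), (6, 7))
scene 240 [101 153 158 164 163 157 156 149 115 150 165 163 161 162 163 163 160 157
 160 165 177 161 146 185 210 213 212 211 211 211 211 211 212 207 159 129
 131 140 141 143 132 123 101  99  96  87  91  91  90  93]
scene 250 [ 59  34  44  82 109 111 110 110 109 110 109 114 127 140 142 141 144 174
 211 212 211 211 211 211 211 212 212 210 211 213 213 213 212 211 211 208
 174 128 123 113 128 143 137 126 104  98  99  92  82  85]
```

Call:
move_arm:
  steps: "0 0 0 0;0 0 0 0;0 0 0 0;0 0 0 0;0 0 0 0;0 0 0 0;0 0 0 0;0 0 0 0;0 0 0 0;0 0 0 0;0 0 0 0;0 0 0 0;0 0 0 0;0 0 0 0;0 0 0 0;0 0 0 0"

```text
t: 30.7
tcp_pos: [523.4, -163.5, 350.3]
tcp_rot: [[-0.096, 0.995, 0.0], [0.995, 0.096, 0.0], [0.0, 0.0, -1.0]]
ft_force: [-0.5, 0.2, -0.1]
gripper_width: 51.3
grip_force: 0.0
```

```bash
python3 - <<'E'
from h import *
s,_,_=snap('scene'); g=cv2.cvtColor(s,cv2.COLOR_BGR2GRAY); print(g[212:225,240],g[212:225,250])
print(env.job_done())
E
```

```text
[211 211 211 211 211 212 207 158 128 131 140 141 143] [210 211 213 213 212 212 212 212 209 174 129 123 113]
the job is handed in; nothing more can be done
None
```

I've handed in the job at about 31 s (limit 62 s). The catch was released at about 7 N, the last camera checks showed the cover fully down and still, and the key is back in its barrel within about 1 mm of where it started; no verdict came back.

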